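# Push a battery pack past the sprung dust flap of a charging dock

## Task

Put the cordless-tool battery pack on charge: stand it, foot down, into the bay of the grey charging dock, using the pack itself to push the orange sprung dust flap open and keep it open on the way down. Feel for the sprung contact plate deep in the bay and press the pack gently on until the plate has given about 8 mm (never more than 11 mm, which would damage the contacts), then let go and leave the pack sitting there. Do not jam the pack against the dock, and leave the glue jar, the hammer and the wooden rail block where they are.

Things in the scene. Friction and masses are not known exactly. Their poses are not given: they have to be found in the camera images.
- pack: Battery pack, loose, black upright block 34 (its x) by 60 (its y) by 155 mm tall, green band near the top, brass strips at the foot, about 0.4 kg, standing on its foot (edges rounded 3 mm). Origin at the centre of the underside, z up. A half turn about z makes no difference.
- dock: Charging dock, fixed, grey box 160 (its x) by 150 (its y) by 148 mm tall, black foot; origin at the centre of its underside, z up. In its top, centred, is the bay: a straight vertical shaft 52 (x) by 66 mm (y). The pack goes in with its x along the dock's x: 3 mm play each side in y. Two small round lights, green and red, lie on the top near the -x, +y corner.
- mouth (a point): Centre of the bay's mouth, level with the dock's top (148 mm above the bench), axes as the dock. The flap folds down at the bay's +x wall and presses the pack over to the -x wall: lower the pack close to that wall (pack axis 5 to 9 mm to the -x side of this point). The flap then holds it by friction: let go too high, it stays hung up.
- flap (a joint): Orange sprung flap, 62 by 50 mm, shutting the bay 5 mm below the mouth; hinged on the bay's +x edge, swings down into it. 0 = shut (level), grows as pushed down, stop at 1.5 rad. Spring 0.11 N m at 0, plus 0.18 N m per rad. Pushing the pack past takes 8 to 20 N; once its foot is 55 mm below the mouth the flap stands at about 1.27 rad and friction is steady, 2 to 10 N.
- contacts (a joint): Travel in m of the sprung contact plate in the bay: 0 = free, grows as pressed down, stop at 0.020, spring 1 N per mm. Its height changes and is not measured: the free plate lies 62 to 96 mm below the mouth, hidden by the flap; feel for resistance above the steady friction (8 mm is 6 to 8 N more). The pack's weight alone does not seat it. Seated, it stands over 40 mm out of the mouth.
- glue: Glue jar with a yellow cap, 54 mm across and 95 mm tall, loose, not to be moved. Origin at the centre of its underside.
- hammer: Hammer lying on the bench beyond the work, loose, not to be moved. Origin at its middle, on the underside.
- rail_block: Chair rail block of pale wood, 50 by 130 by 22 mm, lying on the bench, loose, not to be moved. Origin at the centre of its underside.
Things that resemble listed ones, but are neither listed nor needed, are in the scene too. Of the things shaped like the dock, the grey one is meant.

How it is judged:
On the way, in this order (a step that is already met when the one before it is completed fails the run):
1. the pack has pushed the flap open (over 0.5 rad) and holds it so, with its foot in the bay (value of joint flap above 0.5 rad and horizontal distance between pack and mouth below 0.015 m and z of pack in the frame of mouth below -0.004 m), for 0.2 s.
2. the pack has pressed the contact plate down by 5 mm or more (value of joint contacts above 0.005 m and horizontal distance between pack and mouth below 0.015 m), for 0.3 s.
At the end, for the whole second after the job is handed in: The pack stands in the bay, foot down, at rest and let go: its axis within 15 mm of the bay's axis and within 0.12 rad of upright, its foot more than 55 mm below the mouth, the flap held open by it (over 0.8 rad), and the contact plate pressed down by 5 to 11 mm (all of step 2 and value of joint contacts below 0.011 m and z of pack in the frame of mouth below -0.055 m and angle between pack's own z axis and vertical below 0.12 rad and value of joint flap above 0.8 rad and linear speed of pack below 0.01 m/s); the robot touches nothing.
It fails at once if the contact plate is pressed down by more than 11 mm (11 N) (value of joint contacts above 0.011 m).
It fails at once if the pack is jammed against the dock or its flap with more than 45 N (contact force between pack and dock above 45 N).
It fails at once if the glue jar is moved by more than 25 mm (distance of glue from where it was at the start of the episode above 0.025 m).
It fails at once if the hammer is moved by more than 25 mm (distance of hammer from where it was at the start of the episode above 0.025 m).
It fails at once if the rail block is moved by more than 25 mm (distance of rail_block from where it was at the start of the episode above 0.025 m).
It also fails if it takes over 70 s, if anything falls off the work surface, if the arm or the gripper's body presses on something with over 40 N, if the wrist force passes 120 N, or if a joint passes its speed limit or range.

## Robot

A 7-joint arm with a two-finger parallel gripper is mounted at the origin on the work surface. World frame = base frame: x ahead of the robot, y to its left, z up, the work surface at z = 0. Lengths are in m, angles in rad, forces in N, time in s.
With the tool pointing down it reaches from about 0.425 to 1.025 m from the base axis. Payload 9.4 kg.
Tool frame: the origin (TCP) lies midway between the tips of the shut fingers; the grasp point (between the pads) lies 19 mm behind it; z points along the fingers, y is the line along which they close (so a half turn about z gives the same grasp; the last joint's range is limited). The gripper opens to 85 mm and grips with 20 to 120 N. Pads are 22 mm wide; open, the fingers measure 114 mm over their backs; the gripper's body (76 mm by 85 mm) begins 54 mm behind the grasp point. The pads swing forward as they close: fully open they stand 13 mm farther back than shut.
Start: joints at [1.096, 0.599, -0.003, 1.599, 0.002, 0.943, -0.08], TCP at [0.281, -0.668, 0.231] pointing down, gripper open.
Joint ranges: [-2.57, 2.57], [-0.35, 1.97], [-1.29, 1.29], [0.11, 2.56], [-1.05, 4.19], [0.11, 1.86], [-2.63, 2.63]. Speed limits (rad/s): [2.22, 2.22, 3.01, 3.01, 3.14, 3.14, 3.14].

## Interface

Orientations are given as a rotation vector (axis times angle).
In Python, from workcell import r gives the robot as it stands.
- The arm moves only by the tool carry_out, never from a script. Its argument "rows" is a list that holds one entry, the list of rows, each a list of 7 numbers: the shift along the world's x, y, z in cm, then the turn, a rotation vector about the world's x, y, z in rad, then the finger opening in cm, from 0 to 8.54. In form: [[[dx, dy, dz, ax, ay, az, jaw], ...]]. A call has 1 to 20 rows; each row shifts and turns the commanded pose from where the row before left it; what a row does not reach is not made up. A row lasts 1/10 s, in which the tool goes at most 50 mm and 8.59 degrees, less where a joint would pass 70% of its speed; a pose out of reach is approached as far as the arm can. A call with a gripper value outside its range is refused whole. The fingers move at their own pace and stop on an object; "squeeze" is the grip in N (left out, the last holds). Time passes only in rows, so rows that do not move let the fingers close. It gives the time, the measured TCP pose, the force, the opening and the grip force at its end, in the units of the state.
- r.get_obs(): the state, without advancing time (a new reading comes with each control period).
- r.capture(name): name is "scene" or "top" or "wrist"; returns a dict with "img" (420x560x3 uint8, red, green, blue), "intrinsics" (3x3 intrinsics, pixels), "dist_coeffs" ([k1, k2, p1, p2, k3] as OpenCV has them; the pictures are not rectified), "rvec" (rotation vector, rad) and "tvec" (3), from world to camera coordinates, as OpenCV has them; the wrist camera has in their place "hand_eye" (4x4, takes a point from camera to tool coordinates, whose origin is the TCP and whose axes are the flange's). Camera axes: x right, y down, z forward; pixel columns grow to the right and rows downward; lengths in m; the calibration is good to about 2 mm. A picture is of the moment at which its call begins: read the wrist's pose just before it. There is no depth.
- r.finish_job(): hands the job in; it is judged then, once.
The state is a dict: "time": time; "qpos": joint angles; "joint_vel": joint speeds; "joint_efforts": joint torques, N m; "position": TCP position; "eef_rot": TCP orientation; "wrist_force": force on the tool from outside, world axes, zero at the start; "wrist_torque": the same for the moment, N m; "grip_width": opening from 0.0 (shut) to 1.0 (fully open); "gripper_force": force on a finger pad.
Only numpy, scipy, OpenCV 4.12 (cv2) and the standard library are available. Lean on these libraries where they do the work, as an engineer would, in place of code of your own. Each camera call takes 0.05 s, during which the arm holds its last target. There are 200 camera calls.

## Working session

There is one attempt and no reset: what is moved stays moved. The work goes in short steps, Python scripts to look and compute and a tool call to move; the robot and the scene stay as the last step left them, time stands still between calls to the robot, and variables do not carry over. Pictures are saved under pics/ and viewed, at most 10 in all, crops included, and the job is handed in when it is done.

Besides the shell and the picture viewer there is one more tool, called as a command line: name --argument value ..., lists and objects as JSON in quotes. carry_out: Moves the arm, as the interface text tells. Its arguments: {"type":"object","properties":{"rows":{"type":"array","items":{"type":"array","items":{"type":"array","items":{"type":"number"}}}},"squeeze":{"type":"number"}},"required":["rows"]}

```bash
mkdir -p pics
cat > h.py <<'E'
import numpy as np, cv2
from workcell import r
def cap(n,save=None):
    o=r.get_obs(); c=r.capture(n); c['obs']=o
    if save: cv2.imwrite('pics/'+save,c['img'][:,:,::-1])
    K=np.array(c['intrinsics'],float);D=np.array(c['dist_coeffs'],float)
    if 'hand_eye' in c:
        T=np.eye(4);T[:3,:3]=cv2.Rodrigues(np.array(o['eef_rot'],float))[0];T[:3,3]=o['position']
        W=T@np.array(c['hand_eye']);
        c['Rwc']=W[:3,:3];c['C']=W[:3,3]
    else:
        R=cv2.Rodrigues(np.array(c['rvec'],float))[0];c['Rwc']=R.T;c['C']=-R.T@np.array(c['tvec'],float).ravel()
    c['K']=K;c['D']=D
    return c
def ray(c,px,z):
    p=cv2.undistortPoints(np.array(px,float).reshape(-1,1,2),c['K'],c['D']).reshape(-1,2)
    d=np.c_[p,np.ones(len(p))]@c['Rwc'].T
    return c['C']+d*((z-c['C'][2])/d[:,2])[:,None]
def proj(c,P):
    R=c['Rwc'].T
    return cv2.projectPoints(np.array(P,float).reshape(-1,1,3),cv2.Rodrigues(R)[0],-R@c['C'],c['K'],c['D'])[0].reshape(-1,2)
E
python3 - <<'E'
from h import *
import pickle
o=r.get_obs(); print({k:np.round(v,3) for k,v in o.items()})
for n in('scene','top'):
    c=cap(n,n+'1.png'); print(n,c['C'].round(3)); pickle.dump(c,open(n+'.pkl','wb'))
E
```

```text
{'time': np.float64(0.0), 'qpos': array([ 1.096,  0.6  , -0.003,  1.6  ,  0.002,  0.943, -0.08 ]), 'joint_vel': array([-0.001, -0.001,  0.001, -0.001,  0.002,  0.   ,  0.001]), 'joint_efforts': array([-1.0000e-03, -7.7645e+01,  1.5650e+00, -2.5802e+01,  1.2000e-02,
        9.0000e-03, -0.0000e+00]), 'position': array([ 0.281, -0.668,  0.23 ]), 'eef_rot': array([-3.078e+00, -6.210e-01,  1.000e-03]), 'wrist_force': array([ 0.644, -0.032, -1.481]), 'wrist_torque': array([ 0.009,  0.014, -0.011]), 'gripper_force': np.float64(0.0), 'grip_width': np.float64(0.999)}
scene [0.316 0.214 1.027]
top [0.453 0.026 1.212]
```

View pics/scene1.png

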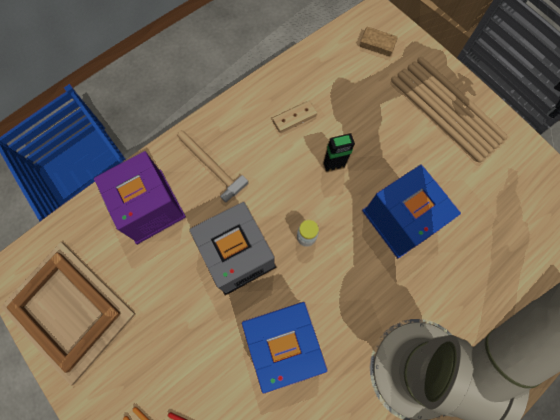

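View pics/top1.png

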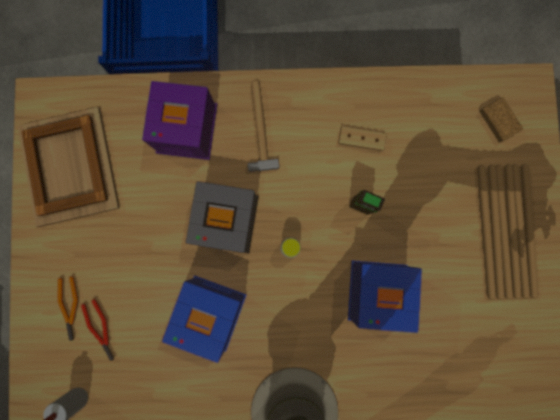

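The scene view shows the grey dock at (232,245), pack at (339,150) and glue at (309,232). In the top view the dock is at (222,215), the pack at (368,202) and the glue at (291,247). I'll enlarge these for corners.

Run:
```python
import cv2,numpy as np
t=cv2.imread('pics/top1.png');s=cv2.imread('pics/scene1.png')
f=lambda i,x,y,w,h,k:cv2.resize(i[y:y+h,x:x+w],None,fx=k,fy=k,interpolation=cv2.INTER_CUBIC)
a=np.vstack([np.hstack([f(t,180,175,80,60*80//80+20,5),f(t,340,180,80,80,5)])[:400]])
cv2.imwrite('pics/crop.png',cv2.convertScaleAbs(a,alpha=1.6))
```

```text
(no output)
```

View pics/crop.png

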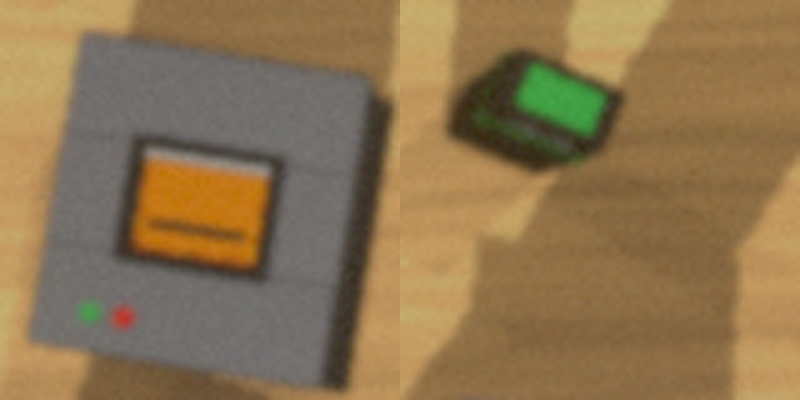

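The dock's top corners in the crop are (83,33), (370,80), (325,385) and (30,343), with the lights at lower left, so dock +x points up. The pack's green top patch has corners (530,62), (608,95), (590,138) and (515,105).

```bash
cat >> h.py <<'E'
def blob(img,lo,hi,roi):
    x0,y0,x1,y1=roi;h=cv2.cvtColor(img,cv2.COLOR_RGB2HSV)
    m=np.zeros(img.shape[:2],np.uint8);m[y0:y1,x0:x1]=cv2.inRange(h,lo,hi)[y0:y1,x0:x1]
    n,l,s,ce=cv2.connectedComponentsWithStats(m);k=1+np.argmax(s[1:,4])
    cn=cv2.findContours((l==k).astype(np.uint8),0,2)[0][0]
    return ce[k],s[k,4],cv2.boxPoints(cv2.minAreaRect(cn))
E
python3 - <<'E'
from h import *
import pickle
t=pickle.load(open('top.pkl','rb'));s=pickle.load(open('scene.pkl','rb'))
px=np.array([(83,33),(370,80),(325,385),(30,343)])/5+[180,175]-.4
P=ray(t,px,.148);print('dock',P.round(4),P.mean(0).round(4))
a=lambda v:np.degrees(np.arctan2(v[1],v[0]))
print('sides',[np.linalg.norm(P[i]-P[i-1]).round(4) for i in range(4)],'xaxis',a(P[0]-P[3]),a(P[1]-P[2]),'y',a(P[0]-P[1])-90,a(P[3]-P[2])-90)
for n,c,roi,roi2 in(('top',t,(350,185,390,220),(195,195,250,240)),('scene',s,(320,130,360,155),(205,220,260,265))):
    g=blob(c['img'],(45,80,70),(80,255,255),roi);B=ray(c,g[2],.155)
    print(n,'green',g[0],g[1],ray(c,[g[0]],.155).round(4),[ (np.linalg.norm(B[i]-B[i-1]).round(4),a(B[i]-B[i-1]).round(1)) for i in range(4)])
    g=blob(c['img'],(8,120,100),(25,255,255),roi2);B=ray(c,g[2],.143)
    print(n,'orange',g[0],g[1],B.mean(0).round(4),[ (np.linalg.norm(B[i]-B[i-1]).round(4),a(B[i]-B[i-1]).round(1)) for i in range(4)])
c=blob(t['img'],(25,150,100),(33,255,255),(275,230,310,265));print('glue',ray(t,[c[0]],.095))
E
```

```text
dock [[0.6245 0.233  0.148 ]
 [0.5966 0.0891 0.148 ]
 [0.4449 0.1148 0.148 ]
 [0.4696 0.2613 0.148 ]] [0.5339 0.1746 0.148 ]
sides [np.float64(0.1575), np.float64(0.1466), np.float64(0.1539), np.float64(0.1485)] xaxis -10.328641485779935 -9.629456876755489 y -10.961434384726914 -9.568396099924826
top green [371.73758865 199.29787234] 141 [[ 0.5659 -0.2046  0.155 ]] [(np.float64(0.0397), np.float64(65.0)), (np.float64(0.0218), np.float64(-25.5)), (np.float64(0.0397), np.float64(-115.0)), (np.float64(0.0218), np.float64(154.4))]
top orange [219.82493369 216.27851459] 377 [0.5336 0.1762 0.143 ] [(np.float64(0.0599), np.float64(79.0)), (np.float64(0.0446), np.float64(-10.3)), (np.float64(0.0601), np.float64(-101.0)), (np.float64(0.0445), np.float64(169.5))]
scene green [341.86956522 140.15942029] 138 [[ 0.5623 -0.2053  0.155 ]] [(np.float64(0.0234), np.float64(-30.8)), (np.float64(0.0436), np.float64(-115.2)), (np.float64(0.0235), np.float64(148.4)), (np.float64(0.0433), np.float64(64.6))]
scene orange [231.18556701 243.74845361] 485 [0.5296 0.1754 0.143 ] [(np.float64(0.0455), np.float64(-11.0)), (np.float64(0.0624), np.float64(-101.7)), (np.float64(0.0458), np.float64(167.9)), (np.float64(0.0616), np.float64(78.0))]
glue [[ 0.45319727 -0.00122831  0.095     ]]
```

carry_out --rows '[[[1.77,2.89,0.5,0,0,0.046,8.5],[1.77,2.89,0.5,0,0,0.046,8.5],[1.77,2.89,0.5,0,0,0.046,8.5],[1.77,2.89,0.5,0,0,0.046,8.5],[1.77,2.89,0.5,0,0,0.046,8.5],[1.77,2.89,0.5,0,0,0.046,8.5],[1.77,2.89,0.5,0,0,0.046,8.5],[1.77,2.89,0.5,0,0,0.046,8.5],[1.77,2.89,0.5,0,0,0.046,8.5],[1.77,2.89,0.5,0,0,0.046,8.5],[1.77,2.89,0.5,0,0,0.046,8.5],[1.77,2.89,0.5,0,0,0.046,8.5],[1.77,2.89,0.5,0,0,0.046,8.5],[1.77,2.89,0.5,0,0,0.046,8.5],[1.77,2.89,0.5,0,0,0.046,8.5],[1.77,2.89,0.5,0,0,0.046,8.5],[0,0,0,0,0,0,8.5],[0,0,0,0,0,0,8.5]]]' --squeeze 80

```text
time: 1.9
position: [0.5641, -0.2053, 0.311]
eef_rot: [-2.649, -1.689, 0.001]
wrist_force: [-0.8, -0.3, -0.8]
grip_width: 0.996
gripper_force: 0.0
```

Run:
```python
from h import *
import pickle
o=r.get_obs();print(o['position'],o['eef_rot'],o['qpos'].round(2),o['wrist_force'])
c=cap('wrist','w1.png');print(c['C'],np.array(c['hand_eye']).round(3));pickle.dump(c,open('w1.pkl','wb'))
```

```text
[ 0.56412768 -0.20532921  0.31095978] [-2.64860280e+00 -1.68880750e+00  7.67587539e-04] [ 0.45  0.38 -0.27  1.79  0.12  0.99 -0.31] [-0.82243284 -0.29406076 -0.76608164]
[ 0.59690167 -0.13187801  0.45346475] [[ 0.    -0.952 -0.307  0.08 ]
 [ 1.     0.     0.    -0.001]
 [-0.    -0.307  0.952 -0.143]
 [ 0.     0.     0.     1.   ]]
```

View pics/w1.png

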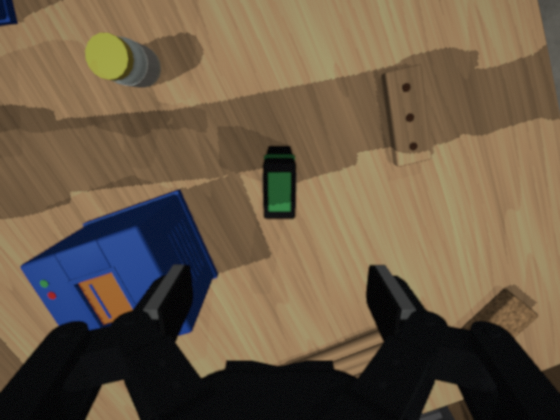

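The wrist view shows the pack at (280,185), with its green top patch upright between the fingers. The blue lookalike dock is at lower left, so I'll check the left finger's clearance from it.

Run:
```python
from h import *
import pickle
w=pickle.load(open('w1.pkl','rb'));t=pickle.load(open('top.pkl','rb'))
g=blob(w['img'],(45,80,50),(80,255,255),(255,165,305,225));B=ray(w,g[2],.155)
a=lambda v:np.degrees(np.arctan2(v[1],v[0]))
print(g,B.mean(0),[ (np.linalg.norm(B[i]-B[i-1]).round(4),a(B[i]-B[i-1]).round(1)) for i in range(4)])
R=cv2.Rodrigues(w['obs']['eef_rot'])[0];print('tool y',a(R[:,1]),'x',a(R[:,0]))
m=cv2.cvtColor(w['img'],cv2.COLOR_RGB2HSV)[165:225,250:310,2]
print(ray(w,[(181,192),(216,271)],[.148]))
for y in(170,185,200,210): print(y,w['img'][y,258:302].max(1))
```

```text
(array([279.02292576, 191.54257642]), np.int32(916), array([[268., 172.],
       [290., 172.],
       [290., 211.],
       [268., 211.]], dtype=float32)) [ 0.56349978 -0.20336207  0.155     ] [(np.float64(0.0407), np.float64(64.4)), (np.float64(0.0218), np.float64(-24.9)), (np.float64(0.0407), np.float64(-114.3)), (np.float64(0.0227), np.float64(155.1))]
tool y -24.95503970613555 x 65.04496717327727
[[ 0.47044789 -0.16220355  0.148     ]
 [ 0.4592497  -0.25870599  0.148     ]]
170 [141 146 147 139 109  64  24  10  10  10  12  12  14  15  14  13  13  12
  13  16  17  13  15  13  15  15  13  15  13  13  16  13  15  15  14  12
  19  46  78 101 107 110 114 116]
185 [163 161 155 136 100  56  21  12  17  36  63  80  86  88  88  87  89  88
  88  88  88  87  87  88  88  87  88  88  88  89  88  82  65  38  18  12
  23  59 106 142 158 162 163 162]
200 [163 161 158 150 121  73  26  11  10  27  52  73  84  86  87  87  87  87
  88  87  87  87  88  89  88  87  87  89  88  88  86  76  58  32  11  12
  27  70 118 149 160 162 164 163]
210 [163 163 160 155 136 101  57  25  23  39  66  92 105 109 110 109 110 110
 109 109 109 109 109 109 109 109 109 109 108 109 105  95  71  41  20  23
  49  91 127 149 158 162 164 163]
```

carry_out --rows '[[[-0.06,0.12,-1.5,0,0,0,8.5],[0,0,-2,0,0,0,8.5],[0,0,-2,0,0,0,8.5],[0,0,-2,0,0,0,8.5],[0,0,-2,0,0,0,8.5],[0,0,-2,0,0,0,8.5],[0,0,-2,0,0,0,8.5],[0,0,-2,0,0,0,8.5],[0,0,-2,0,0,0,8.5],[0,0,-2,0,0,0,8.5],[0,0,0,0,0,0,5],[0,0,0,0,0,0,2.5],[0,0,0,0,0,0,2.5],[0,0,0,0,0,0,2.5],[0,0,0,0,0,0,2.5],[0,0,0,0,0,0,2.5],[0,0,0,0,0,0,2.5],[0,0,0,0,0,0,2.5]]]' --squeeze 80

```text
time: 3.75
position: [0.5642, -0.2053, 0.1176]
eef_rot: [2.649, 1.686, 0.002]
wrist_force: [-0.2, -0.8, 7.1]
grip_width: 0.39
gripper_force: 81.1
```

carry_out --rows '[[[0,0,1,0,0,0,2.5],[0,0,2,0,0,0,2.5],[0,0,2.5,0,0,0,2.5],[0,0,2.5,0,0,0,2.5],[0,0,3,0,0,0,2.5],[0,0,3,0,0,0,2.5],[0,0,3,0,0,0,2.5],[-0.3,2.5,3,0,0,0.026,2.5],[-0.3,3,0,0,0,0.026,2.5],[-0.3,3,0,0,0,0.026,2.5],[-0.3,3,0,0,0,0.026,2.5],[-0.3,3,0,0,0,0.026,2.5],[-0.3,3,0,0,0,0.026,2.5],[-0.3,3,0,0,0,0.026,2.5],[-0.3,3,0,0,0,0.026,2.5],[-0.3,3,0,0,0,0.026,2.5],[-0.3,3,0,0,0,0.024,2.5],[0,0,0,0,0,0,2.5],[0,0,0,0,0,0,2.5],[0,0,0,0,0,0,2.5]]]'

```text
time: 5.75
position: [0.5332, 0.0891, 0.3163]
eef_rot: [2.412, 2.012, -0.002]
wrist_force: [-0.4, -0.7, -4.3]
grip_width: 0.388
gripper_force: 80.5
```

Run:
```python
from h import *
import pickle
o=r.get_obs();print(o['position'],o['eef_rot'],o['qpos'].round(2),o['wrist_force'],o['wrist_torque'],o['gripper_force'])
c=cap('wrist','w2.png');print(c['C']);pickle.dump(c,open('w2.pkl','wb'))
```

```text
[0.53317802 0.08910108 0.31629254] [ 2.41199481e+00  2.01237378e+00 -1.57665894e-03] [ 0.06  0.31 -0.43  1.9   0.16  0.96 -0.62] [-0.44856496 -0.74944965 -4.34753743] [ 0.00038515  0.00914279 -0.01645962] 80.46775102615356
[0.54675287 0.16879274 0.45873456]
```

View pics/w2.png

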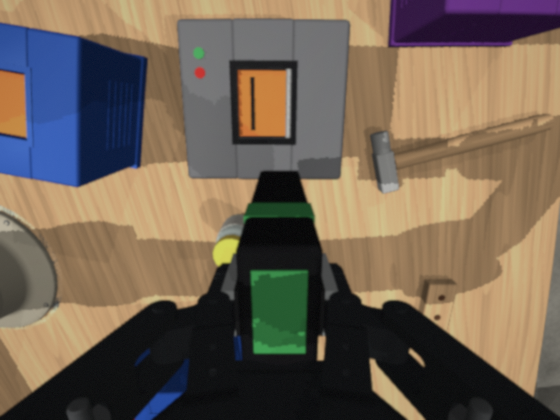

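The wrist view shows the dock top with corners near (178,20), (349,18), (342,179) and (188,178). The bay frame spans (231,61) to (298,145), with the lights at (199,53) and (200,73). The held pack's green top is at (279,312).

Run:
```python
from h import *
import pickle
w=pickle.load(open('w2.pkl','rb'))
a=lambda v:np.degrees(np.arctan2(v[1],v[0]))
def rep(n,B): print(n,B.mean(0).round(4),[(np.linalg.norm(B[i]-B[i-1]).round(4),(a(B[i]-B[i-1])%90).round(1)) for i in range(4)])
rep('dock',ray(w,[(178,20),(349,18),(342,179),(188,178)],.148))
g=blob(w['img'],(8,120,100),(25,255,255),(225,55,305,150));rep('orange',ray(w,g[2],.143))
v=cv2.cvtColor(w['img'],cv2.COLOR_RGB2GRAY)
m=np.zeros_like(v);m[40:160,215:320]=(v[40:160,215:320]<60)
n,l,s,_=cv2.connectedComponentsWithStats(m);k=1+np.argmax(s[1:,4]);cn=cv2.findContours((l==k).astype(np.uint8),0,2)[0]
b=cv2.boxPoints(cv2.minAreaRect(max(cn,key=len)));print(b);rep('frame',ray(w,b,.148))
hole=cv2.findContours((l==k).astype(np.uint8),cv2.RETR_CCOMP,2)[0];hole=sorted(hole,key=cv2.contourArea)[-2];b=cv2.boxPoints(cv2.minAreaRect(hole));print(b);rep('inner',ray(w,b,.148))
o=w['obs'];z=.155+.3163-.1176
g=blob(w['img'],(45,80,50),(80,255,255),(235,260,325,370));B=ray(w,g[2],z);rep('green',B)
R=cv2.Rodrigues(o['eef_rot'])[0];print('tool y',a(R[:,1])%180,'green in tool',R.T@(B.mean(0)-o['position']), 'tilt',R[:,2])
```

```text
dock [0.5337 0.1771 0.148 ] [(np.float64(0.1466), np.float64(78.5)), (np.float64(0.1551), np.float64(80.2)), (np.float64(0.149), np.float64(80.5)), (np.float64(0.1602), np.float64(79.3))]
orange [0.5309 0.1775 0.143 ] [(np.float64(0.0621), np.float64(77.6)), (np.float64(0.0449), np.float64(79.6)), (np.float64(0.062), np.float64(80.0)), (np.float64(0.0476), np.float64(79.6))]
[[230.  61.]
 [296.  61.]
 [296. 144.]
 [230. 144.]]
frame [0.5325 0.1771 0.148 ] [(np.float64(0.0769), np.float64(77.1)), (np.float64(0.0616), np.float64(79.6)), (np.float64(0.0767), np.float64(80.6)), (np.float64(0.0663), np.float64(79.6))]
[[236. 139.]
 [236.  67.]
 [292.  67.]
 [292. 139.]]
inner [0.5335 0.1768 0.148 ] [(np.float64(0.0559), np.float64(79.6)), (np.float64(0.0667), np.float64(77.5)), (np.float64(0.0525), np.float64(79.6)), (np.float64(0.0666), np.float64(80.4))]
green [0.5325 0.0906 0.3537] [(np.float64(0.0416), np.float64(77.9)), (np.float64(0.0225), np.float64(79.7)), (np.float64(0.0416), np.float64(81.5)), (np.float64(0.0251), np.float64(79.7))]
tool y 169.67777681252673 green in tool [ 0.00130744 -0.00089718 -0.03740845] tilt [-5.42939408e-04 -9.16206505e-04 -9.99999433e-01]
```

carry_out --rows '[[[-0.15,2,0,0,0,0,2.5],[-0.15,2,0,0,0,0,2.5],[-0.15,2,0,0,0,0,2.5],[-0.15,2,0,0,0,0,2.5],[0,0.77,-0.5,0,0,0,2.5],[0,0,-1,0,0,0,2.5],[0,0,-1,0,0,0,2.5],[0,0,-1,0,0,0,2.5],[0,0,-0.5,0,0,0,2.5],[0,0,0,0,0,0,2.5],[0,0,0,0,0,0,2.5],[0,0,0,0,0,0,2.5]]]'

```text
time: 7.0
position: [0.5277, 0.1779, 0.2767]
eef_rot: [2.411, 2.014, 0.001]
wrist_force: [0.2, -0.1, -3.2]
grip_width: 0.388
gripper_force: 80.4
```

Run:
```python
from h import *
import pickle
o=r.get_obs();print(o['position'],o['eef_rot'],o['wrist_force'],o['wrist_torque'],o['gripper_force'])
c=cap('wrist','w3.png');print(c['C']);pickle.dump(c,open('w3.pkl','wb'))
# predicted frame lines: mouth at (.5335,.177), pack foot at current estimate
th=np.radians(-10.3);ex=np.array([np.cos(th),np.sin(th),0]);ey=np.array([-ex[1],ex[0],0])
im=cv2.convertScaleAbs(c['img'][:,:,::-1].copy(),alpha=1.6)
cv2.imwrite('pics/w3c.png',cv2.resize(im[100:340,160:400],None,fx=2.5,fy=2.5,interpolation=cv2.INTER_CUBIC))
```

```text
[0.5277236  0.17791982 0.27666848] [2.41101742e+00 2.01365874e+00 1.04494544e-03] [ 0.20723627 -0.06395392 -3.19124901] [ 0.00822675  0.01241752 -0.01883853] 80.4147219657898
[0.54104258 0.25746539 0.41921559]
```

View pics/w3c.png

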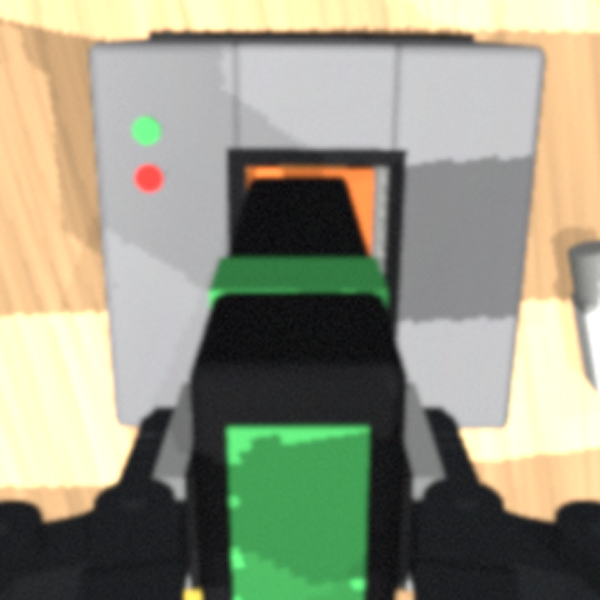

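The crop shows the pack foot's far edge at row 181, x 252 to 347. The bay's inner far edge is at row 165, x 244 to 388.

Run:
```python
from h import *
import pickle
w=pickle.load(open('w3.pkl','rb'))
th=np.radians(-10.3);ex=np.array([np.cos(th),np.sin(th),0]);ey=np.array([-ex[1],ex[0],0])
f=lambda p:np.array(p)/2.5+[160,100]-.3
F=ray(w,f([(251,181),(347,181)]),.160);M=ray(w,f([(244,165),(388,165)]),.148);D=ray(w,f([(91,46),(544,48)]),.148)
m=np.array([.5335,.177,.148])
for n,P in(('foot',F),('bay',M),('dock',D)): print(n,((P-m)@np.c_[ex,ey]).round(4), np.degrees(np.arctan2(*(P[1]-P[0])[1::-1])))
```

```text
foot [[-0.0229  0.0297]
 [ 0.0101  0.0297]] -10.256415307825085
bay [[-0.026   0.0331]
 [ 0.0255  0.0332]] -10.239443143994682
dock [[-0.0777  0.0743]
 [ 0.0778  0.0739]] -10.452799504072901
```

carry_out --rows '[[[-0.05,0,-0.5,0,0,0,2.5],[0,0,-0.5,0,0,0,2.5],[0,0,-0.5,0,0,0,2.5],[0,0,-0.5,0,0,0,2.5],[0,0,-0.4,0,0,0,2.5],[0,0,0,0,0,0,2.5]]]'

```text
time: 7.65
position: [0.5276, 0.1781, 0.2528]
eef_rot: [2.41, 2.013, 0.002]
wrist_force: [-1.8, -1.1, 8.5]
grip_width: 0.388
gripper_force: 82.1
```

carry_out --rows '[[[0,0,-0.4,0,0,0,2.5],[0,0,-0.4,0,0,0,2.5],[0,0,-0.4,0,0,0,2.5],[0,0,-0.4,0,0,0,2.5],[0,0,-0.4,0,0,0,2.5]]]'

```text
time: 8.15
position: [0.5258, 0.1786, 0.2324]
eef_rot: [-2.41, -2.014, 0.002]
wrist_force: [-5.7, 2.0, 4.6]
grip_width: 0.394
gripper_force: 81.5
```

carry_out --rows '[[[0,0,-0.4,0,0,0,2.5],[0,0,-0.4,0,0,0,2.5],[0,0,-0.4,0,0,0,2.5],[0,0,-0.4,0,0,0,2.5],[0,0,0,0,0,0,2.5]]]'

```text
time: 8.65
position: [0.5256, 0.1782, 0.2154]
eef_rot: [-2.41, -2.013, 0.003]
wrist_force: [-4.2, 1.1, -5.0]
grip_width: 0.389
gripper_force: 80.4
```

carry_out --rows '[[[0,0,-0.2,0,0,0,2.5],[0,0,-0.2,0,0,0,2.5],[0,0,-0.2,0,0,0,2.5]]]'

```text
time: 8.95
position: [0.5261, 0.178, 0.21]
eef_rot: [-2.41, -2.014, 0.002]
wrist_force: [-6.5, 2.2, -0.9]
grip_width: 0.387
gripper_force: 81.0
```

carry_out --rows '[[[0,0,-0.1,0,0,0,2.5],[0,0,-0.1,0,0,0,2.5],[0,0,-0.1,0,0,0,2.5]]]'

```text
time: 9.25
position: [0.5259, 0.1779, 0.2068]
eef_rot: [-2.41, -2.013, 0.003]
wrist_force: [-5.0, 1.6, -1.4]
grip_width: 0.386
gripper_force: 80.9
```

carry_out --rows '[[[0,0,-0.1,0,0,0,2.5],[0,0,-0.1,0,0,0,2.5],[0,0,-0.1,0,0,0,2.5]]]'

```text
time: 9.55
position: [0.5259, 0.1779, 0.2037]
eef_rot: [-2.41, -2.013, 0.003]
wrist_force: [-6.3, 1.8, -1.1]
grip_width: 0.388
gripper_force: 80.9
```

Steady friction reads fz about -1.1 N, so I'm feeling on from there.

carry_out --rows '[[[0,0,-0.1,0,0,0,2.5],[0,0,-0.1,0,0,0,2.5],[0,0,-0.1,0,0,0,2.5]]]'

```text
time: 9.85
position: [0.5258, 0.1779, 0.2007]
eef_rot: [-2.41, -2.014, 0.003]
wrist_force: [-6.6, 1.1, -1.4]
grip_width: 0.392
gripper_force: 80.9
```

carry_out --rows '[[[0,0,-0.1,0,0,0,2.5],[0,0,-0.1,0,0,0,2.5],[0,0,-0.1,0,0,0,2.5]]]'

```text
time: 10.15
position: [0.5259, 0.1778, 0.1978]
eef_rot: [-2.41, -2.013, 0.003]
wrist_force: [-6.5, 1.1, -0.5]
grip_width: 0.39
gripper_force: 80.9
```

carry_out --rows '[[[0,0,-0.1,0,0,0,2.5],[0,0,-0.1,0,0,0,2.5]]]'

```text
time: 10.35
position: [0.5259, 0.1778, 0.1957]
eef_rot: [-2.41, -2.014, 0.003]
wrist_force: [-6.0, 1.7, -0.4]
grip_width: 0.386
gripper_force: 80.9
```

carry_out --rows '[[[0,0,-0.1,0,0,0,2.5],[0,0,-0.1,0,0,0,2.5]]]'

```text
time: 10.55
position: [0.5259, 0.1779, 0.1939]
eef_rot: [-2.41, -2.013, 0.003]
wrist_force: [-6.8, 1.0, 0.6]
grip_width: 0.387
gripper_force: 80.9
```

carry_out --rows '[[[0,0,-0.1,0,0,0,2.5],[0,0,-0.1,0,0,0,2.5]]]'

```text
time: 10.75
position: [0.5259, 0.1779, 0.192]
eef_rot: [-2.41, -2.014, 0.003]
wrist_force: [-7.3, 1.3, 2.6]
grip_width: 0.387
gripper_force: 81.1
```

carry_out --rows '[[[0,0,-0.1,0,0,0,2.5],[0,0,-0.05,0,0,0,2.5]]]'

```text
time: 10.95
position: [0.5259, 0.1779, 0.1906]
eef_rot: [-2.41, -2.014, 0.003]
wrist_force: [-8.0, 1.3, 3.4]
grip_width: 0.387
gripper_force: 81.3
```

carry_out --rows '[[[0,0,-0.1,0,0,0,2.5],[0,0,-0.1,0,0,0,2.5]]]'

```text
time: 11.15
position: [0.5259, 0.178, 0.1888]
eef_rot: [-2.41, -2.014, 0.003]
wrist_force: [-7.8, 1.5, 6.9]
grip_width: 0.384
gripper_force: 81.6
```

carry_out --rows '[[[0,0,-0.1,0,0,0,2.5],[0,0,0,0,0,0,2.5]]]'

```text
time: 11.35
position: [0.5258, 0.1779, 0.1878]
eef_rot: [-2.41, -2.014, 0.003]
wrist_force: [-7.1, 0.8, 5.4]
grip_width: 0.39
gripper_force: 81.9
```

carry_out --rows '[[[0,0,0,0,0,0,2.5],[0,0,0,0,0,0,3.8],[0,0,0,0,0,0,4.5],[0,0,0,0,0,0,5.5],[0,0,0,0,0,0,6.5],[0,0,0,0,0,0,6.5],[0,0,0,0,0,0,6.5],[0,0,0,0,0,0,6.5]]]'

```text
time: 12.15
position: [0.527, 0.1779, 0.1878]
eef_rot: [2.411, 2.014, 0.0]
wrist_force: [0.3, -0.2, 0.7]
grip_width: 0.762
gripper_force: 0.0
```

Run:
```python
from h import *
import pickle
c=cap('wrist','w4.png');o=c['obs'];print(o['position'],o['wrist_force'],o['grip_width'])
g=blob(c['img'],(45,80,50),(80,255,255),(225,240,335,400));print(g)
d=.148-(.1878-.1176)
th=np.radians(-10.3);E=np.array([[np.cos(th),np.sin(th),0],[-np.sin(th),np.cos(th),0]]).T
for z in(.225,.2268):
    B=ray(c,g[2],z);print(z,(B.mean(0)-[.5335,.177,z])@E,[np.linalg.norm(B[i]-B[i-1]).round(4) for i in range(4)])
```

```text
[0.52704301 0.17788926 0.18777939] [ 0.32209063 -0.16122051  0.74898336] 0.7619842201524848
(array([273.29830792, 312.18383121]), np.int32(4787), array([[244., 270.],
       [303., 270.],
       [303., 355.],
       [244., 355.]], dtype=float32))
0.225 [-0.00967598  0.00039437] [np.float64(0.0418), np.float64(0.0229), np.float64(0.0417), np.float64(0.0256)]
0.2268 [-0.00964004  0.00176224] [np.float64(0.041), np.float64(0.0225), np.float64(0.041), np.float64(0.0252)]
```

View pics/w4.png

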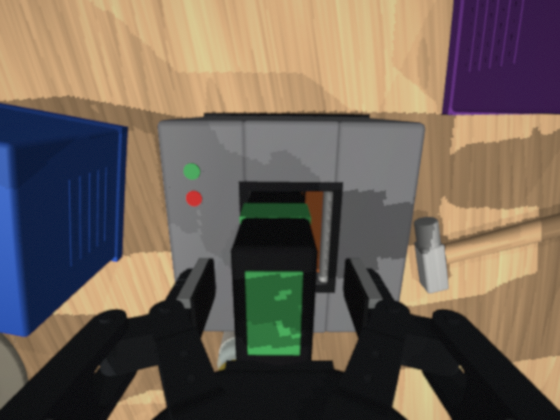

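The pack stands in the bay against the -x wall with the flap open, and its top centre is at (273,312). That is the same row as when it was gripped, so it did not spring back. I'll retreat straight up.

carry_out --rows '[[[0,0,0,0,0,0,7.5],[0,0,1,0,0,0,7.5],[0,0,2,0,0,0,7.5],[0,0,3,0,0,0,7.5],[0,0,3,0,0,0,7.5],[0,0,3,0,0,0,7.5],[0,0,0,0,0,0,7.5],[0,0,0,0,0,0,7.5],[0,0,0,0,0,0,7.5]]]'

```text
time: 13.1
position: [0.5265, 0.1776, 0.3073]
eef_rot: [-2.411, -2.014, 0.002]
wrist_force: [-0.1, -0.8, -0.1]
grip_width: 0.878
gripper_force: 0.0
```

Run:
```python
from h import *
c=cap('wrist','w5.png');o=c['obs'];print(o['position'],o['wrist_force'])
g=blob(c['img'],(45,80,50),(80,255,255),(225,150,335,400));print(g)
th=np.radians(-10.3);E=np.array([[np.cos(th),np.sin(th),0],[-np.sin(th),np.cos(th),0]]).T
for z in(.225,.229):
    B=ray(c,g[2],z);print(z,(B.mean(0)-[.5335,.177,z])@E,[np.linalg.norm(B[i]-B[i-1]).round(4) for i in range(4)])
```

```text
[0.52651911 0.17762265 0.30732788] [-0.07862374 -0.77910896 -0.11954961]
(array([276.84157796, 215.28553538]), np.int32(1597), array([[261., 190.],
       [292., 190.],
       [292., 241.],
       [261., 241.]], dtype=float32))
0.225 [-0.00982747  0.00098587] [np.float64(0.0422), np.float64(0.0235), np.float64(0.0422), np.float64(0.0249)]
0.229 [-0.00979343  0.00239451] [np.float64(0.0414), np.float64(0.0231), np.float64(0.0414), np.float64(0.0244)]
```

The pack is upright and steady after the retreat, and its height is unchanged, so I'm handing in.

```bash
python3 -c "
from workcell import r
print(r.finish_job())"
```

```text
the job is handed in; nothing more can be done
None
```

I handed the job in at about 13 s with the pack standing foot down in the grey dock's bay, let go and holding the flap open; the contact plate is pressed about 8 mm, as estimated from the force felt and the pack's height, and the judge's result was not shown.

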